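# Spring check of a two-axis mirror mount

### The job

Check the springs of the mirror mount with a fingertip: press down the corner with the round pad until its pointer is level with its brass mark, not past it, hold it there for a second, then let it spring right back up. Then do the same at the corner with the square pad, and leave both corners sprung up. Only press, one corner at a time: do not grip, lift or shift the mount or its marks, do not touch the mirror, and leave the things standing round it alone.

Things in the scene. Friction and masses are not known exactly. Their poses are not given: they have to be found in the camera images.
- mount: Mirror mount standing loose and heavy (1.6 kg) on the worktop: aluminium base 168 x 180 x 12 mm; origin at the centre of its underside, z up, x away from the robot and y left at yaw 0 (start yaw within 0.5 rad). Two upright white scales (26 mm wide, 3 mm thick, facing -x, top 63 mm above the worktop) are fixed on it at (-66, 38) and (68, -76) mm in its frame
- pivot (a point): Ball pivot at the inner corner of the grey L-shaped tilt plate (bars 30 mm wide, 8 mm thick, mid-plane 48 mm above the worktop), at (62, 68, 48) mm in the mount's frame. The plate's two free corners stand on springs and carry pads 85 mm from here: the round one toward the mount's -x, the square one toward its -y. Past each pad a thin dark pointer rod (4 mm thick) runs out to a scale
- pad_round (a point): Centre of the top of the round steel pad (24 mm across, 8 mm high), 60 mm above the worktop at rest; moves down as it is pressed. Pressing takes about 2.5 N to start and about 9 N at the full travel of 20 mm
- pad_square (a point): Centre of the top of the square steel pad (22 x 22 mm, 8 mm high), 60 mm above the worktop at rest; same spring and travel
- pointer_round (a point): Tip of the needle of the round pad's corner (134 mm from the pivot axis, so it falls about 1.6 times as far as the pad centre); 48 mm above the worktop at rest, 16 mm at the stop
- pointer_square (a point): Tip of the needle of the square pad's corner, 134 mm from the pivot axis; likewise
- mark_round (a point): Point of the brass wedge on the small sliding brass block (30 x 8 mm face, stiff, set before the start) on the scale beside the round corner's pointer: the height that this needle has to reach, 10 to 24 mm below the resting needle. Its axes are those of the mount
- mark_square (a point): Point of the brass wedge on the like block on the scale beside the square corner's pointer: the height that this needle has to reach, 10 to 24 mm below the resting needle; set independently of the other
- tilt_a (a joint): Tilt of the plate when the round corner is pressed, rad: 0 sprung fully up, 0.24 at the lower stop
- tilt_b (a joint): Tilt of the plate when the square corner is pressed, rad: 0 sprung fully up, 0.24 at the lower stop. A press on the middle of one pad leaves the other tilt at 0. (The body of this name is the tilt plate with both pads and both pointers.)
- mirror: Round mirror, 50 mm across and 3 mm thick, on the plate at the inside of the L; its top 55 mm above the worktop, its centre 36 mm in -x and 36 mm in -y from the pivot (mount axes), so its edge is 35 mm from either pad's centre; origin at the centre of its underside
- pickup_valve_mid (a point): Black pick-up valve, 26 mm across, 32 mm high, left of the mount; point at its centre; to be left alone
- loupe_mid (a point): Black loupe, 36 mm across, 30 mm high, right of the mount; point at its centre; to be left alone
- parts_pot_0_mid (a point): Pale round parts pot, 42 mm across, 20 mm high, in front of the mount; point at its centre; to be left alone

How it is judged (in metres and radians):
On the way, in this order (a step that is already met when the one before it is completed fails the run):
1. the round-pad corner alone is held down by the fingers with its pointer level with its mark (within 4 mm) for 0.8 s (z of pointer_round in the frame of mark_round between -0.004 and 0.004 m and value of joint tilt_b below 0.05 rad and contact force between the fingers and tilt_b above 0.3 N), for 0.8 s.
2. the corner is let go and springs back up (value of joint each of tilt_a, tilt_b below 0.03 rad), for 0.2 s.
3. the square-pad corner alone is held down by the fingers with its pointer level with its mark (within 4 mm) for 0.8 s (z of pointer_square in the frame of mark_square between -0.004 and 0.004 m and value of joint tilt_a below 0.05 rad and contact force between the fingers and tilt_b above 0.3 N), for 0.8 s.
At the end, for the whole second after the job is handed in: both corners sprung up (tilts under 0.03 rad); mount and marks within 8 mm of where they stood, and at rest; bystanders within 20 mm of where they stood (all of step 2 and distance of each of mount, mark_round, mark_square from where it was at the start of the episode below 0.008 m and distance of each of pickup_valve_mid, loupe_mid, parts_pot_0_mid from where it was at the start of the episode below 0.02 m and linear speed of mount below 0.02 m/s); the robot touches nothing.
It fails at once if the round corner's pointer is pushed more than 7 mm past its mark (z of pointer_round in the frame of mark_round below -0.007 m).
It fails at once if the square corner's pointer is pushed more than 7 mm past its mark (z of pointer_square in the frame of mark_square below -0.007 m).
It fails at once if the mount or one of its marks is shifted or lifted by more than 8 mm (distance of any of mount, mark_round, mark_square from where it was at the start of the episode above 0.008 m).
It fails at once if the mirror is touched (contact force between anything else and mirror above 0.5 N).
It fails at once if a bystander is moved or lifted by more than 20 mm (distance of any of pickup_valve_mid, loupe_mid, parts_pot_0_mid from where it was at the start of the episode above 0.02 m).
It also fails if it takes over 51 s, if anything falls off the work surface, if the arm or the gripper's body presses on something with over 40 N, if the wrist force passes 120 N, or if a joint passes its speed limit or range.

### The arm

A 6-joint arm with a two-finger parallel gripper is mounted at the origin on a cart in front of the work surface, level with it; the furniture and walls round the work are solid. World frame = base frame: x ahead of the robot, y to its left, z up, the work surface at z = 0. Lengths are in m, angles in degrees, forces in N, time in s.
With the tool pointing down it reaches from about 0.4 to 0.825 m from the base axis. Payload 7 kg.
Tool frame: the origin (TCP) lies midway between the tips of the shut fingers; the grasp point (between the pads) lies 19 mm behind it (r.grip_point_offset is the z of the grasp point in the tool frame, in m); z points along the fingers, y is the line along which they close (so a half turn about z gives the same grasp; the last joint's range is limited). The gripper opens to 88 mm and grips with 3 to 60 N. Pads are 19 mm wide; open, the fingers measure 130 mm over their backs; the gripper's body (78 mm by 193 mm) begins 47 mm behind the grasp point.
Start: joints at [16.507, 20.546, 0.682, 0, -70.136, -16.507], TCP at [0.675, -0, 0.227] pointing down, gripper open.
Joint ranges: [-176.03, 176.03], [-82.01, 121.73], [-58.28, 71.71], [-173.87, 95.51], [-174.79, -0.11], [-173.66, 173.66]. Speed limits (degrees/s): [136.94, 136.94, 172.46, 180, 180, 180].

### API

Orientations are given as [roll, pitch, yaw] about the fixed x, y, z axes, in that order (R = Rz(yaw) Ry(pitch) Rx(roll)).
In Python, from plant import r, viewer, recognise, outline_of, pinpoint gives the robot as it stands.
- The arm moves only by the tool move_arm, never from a script. Its argument "targets" is a list of rows, each a list of 2 entries, a list of its own where there are three numbers: the shift along the tool's x, y, z in cm, then the turn, a rotation vector about the tool's x, y, z in rad. A call has 1 to 5 rows; each row is the pose to reach, as a shift and turn from the pose commanded when the call began, along the tool's axes at that moment; what a row does not reach only later rows make up. A row lasts 1/8 s, in which the tool goes at most 62.5 mm and 10.7 degrees, less where a joint would pass 70% of its speed; a pose out of reach is approached as far as the arm can. A call with a gripper value outside its range is refused whole. "jaw" is the finger opening in cm, from 0 to 8.76, set as the call begins (left out, the last holds). The fingers move at their own pace and stop on an object; "squeeze" is the grip in N (left out, the last holds). Time passes only in rows, so rows that repeat a pose let the fingers close. It gives the time, the measured TCP pose, the force, the opening and the grip force at its end, in the units of the state.
- r.get_state(): the state, without advancing time (a new reading comes with each control period).
- viewer.capture(name): name is "scene" or "side" or "wrist"; returns a dict with "image" (420x560x3 uint8, blue, green, red), "intrinsics" (3x3 intrinsics, pixels), "camera_from_world" (4x4, takes a point from world to camera coordinates). Camera axes: x right, y up, looking along -z (the intrinsics and any distortion apply to the point x, -y, -z); pixel columns grow to the right and rows downward; lengths in m; the calibration is good to about 2 mm. A picture is of the moment at which its call begins. There is no depth.
- r.close_job(): hands the job in; it is judged then, once.
Trained networks look in the newest picture that a camera, given by its name, has taken for a name from the list of things; names that differ only in an ending like _2 or _b are one class to them, and where a whole thing is asked for, a point or a joint stands for the part that bears it (a point fixed in the world has none). Each returns a list of dicts, best first, with "score" (0 to 1); they miss things now and then, are a little off and sometimes report something else, mostly with a low value. They report only what shows in the picture. A call takes as long as a camera call.
- recognise(label, camera): "box" ([left, top, right, bottom] in pixels, round what is visible of it).
- outline_of(label, camera): "mask" (420x560 bool, what is visible of it) and "box" ([left, top, right, bottom] in pixels, round what is visible of it).
- pinpoint(label, camera): "location" ([row, column] in pixels: a listed point, or the origin of a listed thing).
The state is a dict: "time_s": time; "joints": joint angles; "qd": joint speeds; "joint_torque": joint torques, N m; "tcp_pos": TCP position; "eef_rot": TCP orientation; "contact_force": force on the tool from outside, world axes, zero at the start; "moment": the same for the moment, N m; "gripper_width": finger opening in m; "gripper_force": force on a finger pad.
Only numpy, scipy, OpenCV 4.12 (cv2) and the standard library are available. Lean on these libraries where they do the work, as an engineer would, in place of code of your own. Each camera call takes 0.05 s, during which the arm holds its last target. There are 200 camera calls.

## Working session

There is one attempt and no reset: what is moved stays moved. The work goes in short steps, Python scripts to look and compute and a tool call to move; the robot and the scene stay as the last step left them, time stands still between calls to the robot, and variables do not carry over. Pictures are saved under pics/ and viewed, at most 10 in all, crops included, and the job is handed in when it is done.

Besides the shell and the picture viewer there is one more tool, called after "Emit:" in YAML: its name, and indented under it one key for each argument. move_arm: Moves the arm, as the interface text tells. Its arguments: {"type":"object","properties":{"targets":{"type":"array","items":{"type":"array"}},"jaw":{"type":"number"},"squeeze":{"type":"number"}},"required":["targets"]}

```bash
mkdir -p pics; cat > h.py <<'E'
from plant import r, viewer, recognise, outline_of, pinpoint
import numpy as np, cv2
from scipy.optimize import least_squares
def cap(n,save=None):
    c=viewer.capture(n)
    if save: cv2.imwrite('pics/'+save,c['image'])
    return c
def proj(c,P):
    P=np.atleast_2d(P); T=np.array(c['camera_from_world']); q=P@T[:3,:3].T+T[:3,3]
    u=np.c_[q[:,0],-q[:,1],-q[:,2]]@np.array(c['intrinsics']).T
    return u[:,:2]/u[:,2:]   # col,row
def ray(c,rc):
    T=np.array(c['camera_from_world']);R=T[:3,:3]
    d=np.linalg.inv(c['intrinsics'])@[rc[1],rc[0],1]; d=R.T@(d*[1,-1,-1])
    return -R.T@T[:3,3],d
def atz(c,rc,z):
    o,d=ray(c,rc); return o+d*(z-o[2])/d[2]
E
python3 - <<'E'
from h import *
s=r.get_state();print(s['time_s'],s['tcp_pos'],s['eef_rot'])
for n in ['scene','side','wrist']:
    c=cap(n,n+'0.png')
    for l,z in [('pad_round',.06),('pad_square',.06),('pivot',.048),('mount',0),('pointer_round',.048),('pointer_square',.048),('mark_round',.031),('mark_square',.031),('mirror',.052),('pickup_valve_mid',.016),('loupe_mid',.015),('parts_pot_0_mid',.01)]:
        for d in pinpoint(l,n)[:2]: print(n,l,round(d['score'],2),np.round(d['location'],1),np.round(atz(c,d['location'],z)*1000,1))
a=[cv2.imread(f'pics/{n}0.png') for n in ['scene','side']]
cv2.imwrite('pics/both.png',cv2.resize(np.vstack(a),(400,600)))
E
```

```text
0.0 [ 6.74526842e-01 -3.99673144e-05  2.25629465e-01] [ 1.79906923e+02 -1.02040166e-02 -9.00052858e+01]
scene pad_round 0.69 [206.7 243.8] [ 456.9 -159.5   60. ]
scene pad_square 0.69 [186.7 299.1] [ 562.9 -203.3   60. ]
scene pad_square 0.48 [221.4 213. ] [ 395.3 -143.5   60. ]
scene pivot 0.81 [183.6 252.2] [ 538.1 -116.3   48. ]
scene mount 0.68 [231.2 285.5] [ 505.2 -213.1    0. ]
scene mount 0.59 [208.1 241.1] [ 516.8 -104.5    0. ]
scene pointer_round 0.65 [233.6 246.4] [ 412.4 -198.2   48. ]
scene pointer_square 0.74 [193.5 326.1] [ 587.3 -245.9   48. ]
scene mark_round 0.7 [236.6 248. ] [ 424.5 -191.7   31. ]
scene mark_square 0.44 [199.7 321.4] [ 587.3 -237.1   31. ]
scene mirror 0.85 [195.  268.9] [ 519.9 -167.1   52. ]
scene pickup_valve_mid 0.52 [219.9 213.8] [ 442.9 -101.1   16. ]
scene parts_pot_0_mid 0.84 [276.1 305. ] [ 416.3 -309.    10. ]
side pad_round 0.86 [182.7 239.9] [ 455.8 -160.6   60. ]
side pad_round 0.57 [204.5 224.4] [ 422.8 -205.4   60. ]
side pad_square 0.81 [189.2 305.2] [ 560.5 -200.6   60. ]
side pivot 0.97 [169.8 279.9] [ 531.8 -131.8   48. ]
side m
[... 230 characters left out ...]

side mark_round 0.58 [211.  223.7] [ 420.9 -192.5   31. ]
side mark_square 0.45 [220.1 327.8] [ 587.1 -251.3   31. ]
side mirror 0.58 [186.9 276.4] [ 516.  -176.5   52. ]
side pickup_valve_mid 0.53 [183.8 229.9] [ 442.  -114.2   16. ]
side loupe_mid 0.55 [262.8 326.2] [ 564.6 -324.2   15. ]
side parts_pot_0_mid 0.8 [272.9 230.9] [ 414.3 -306.9   10. ]
wrist pad_round 0.73 [ 32.5 511.4] [ 454.2 -160.3   60. ]
wrist pivot 0.63 [ 74.3 421.2] [ 529.9 -125.7   48. ]
wrist pivot 0.26 [ 99.  484.4] [ 461.1 -102.1   48. ]
wrist mark_square 0.16 [ 74.4 422.6] [ 521.1 -128.1   31. ]
wrist mirror 0.88 [ 20.3 444.5] [ 515.4 -172.8   52. ]
wrist pickup_valve_mid 0.95 [ 99.5 485.1] [ 439.9 -104.1   16. ]
```

View pics/scene0.png

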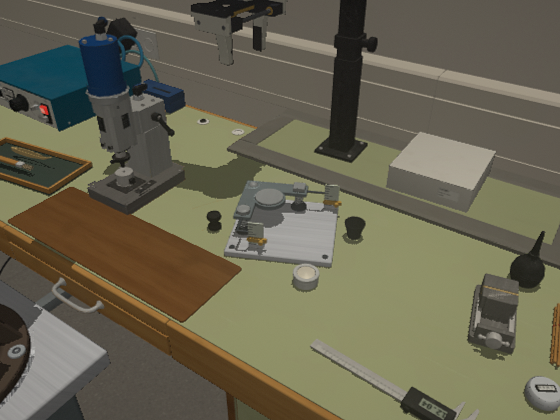

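```bash
python3 - <<'E'
from h import *
# yaw from pivot, pads, pointers, mirror
m={'piv':(62,68),'pr':(-23,68),'ps':(62,-17),'qr':(-72,68),'qs':(62,-66),'mi':(26,32),'mt':(0,0)}
w={'piv':(532,-126),'pr':(455.7,-160),'ps':(561.5,-202),'qs':(587.5,-247.5),'mi':(517,-172.5)}
def f(p):
    c,s=np.cos(p[2]),np.sin(p[2])
    return np.concatenate([np.array([p[0]+c*m[k][0]-s*m[k][1],p[1]+s*m[k][0]+c*m[k][1]])-w[k] for k in w])
q=least_squares(f,[500,-210,.4],loss='soft_l1',f_scale=3)
print(q.x,f(q.x).round(1))
c,s=np.cos(q.x[2]),np.sin(q.x[2])
for k in m:print(k,(q.x[0]+c*m[k][0]-s*m[k][1]).round(1),(q.x[1]+s*m[k][0]+c*m[k][1]).round(1))
E
```

```text
[ 5.03611326e+02 -2.12530496e+02  4.19843977e-01] [ 0.5  0.8 -0.8  0.2  5.7 -0.8 -0.4 -0.  -2.7 -0.2]
piv 532.5 -125.2
pr 454.9 -159.8
ps 567.2 -202.8
qr 410.1 -179.8
qs 587.1 -247.5
mi 514.3 -172.7
mt 503.6 -212.5
```

```bash
python3 - <<'E'
from h import *
c=cap('wrist')
for n in ['wrist','scene','side']:
    if n!='wrist': c=cap(n)
    T=np.array(c['camera_from_world']);R=T[:3,:3];print(n,-R.T@T[:3,3],R.round(2).tolist(),c['intrinsics'][0])
    if n=='scene':
        for p in [(153,330),(160,350),(150,318),(138,345),(148,368),(195,120),(180,180),(155,135)]: print(p,atz(c,p,0).round(3))
E
python3 -c "
import cv2
a=cv2.imread('pics/side0.png')[140:300,170:390];b=cv2.imread('pics/scene0.png')[160:290,190:370]
cv2.imwrite('pics/s.png',cv2.resize(a,None,fx=3.6,fy=3.6,interpolation=2))"
```

```text
wrist [ 0.6743398  -0.07533318  0.38507607] [[-1.0, -0.0, 0.0], [-0.0, -0.96, -0.28], [0.0, -0.28, 0.96]] [304.09394135   0.         279.37671299]
scene [-0.10472997 -0.61194226  0.56698157] [[0.56, -0.83, 0.01], [0.48, 0.33, 0.81], [-0.68, -0.45, 0.58]] [517.85671162   0.         282.20919559]
(153, 330) [ 0.798 -0.138  0.   ]
(160, 350) [ 0.795 -0.189  0.   ]
(150, 318) [ 0.794 -0.109  0.   ]
(138, 345) [ 0.88  -0.131  0.   ]
(148, 368) [ 0.867 -0.197  0.   ]
(195, 120) [0.418 0.117 0.   ]
(180, 180) [0.525 0.059 0.   ]
(155, 135) [0.545 0.212 0.   ]
side [ 0.39375776 -0.7967956   0.68067345] [[0.98, -0.21, -0.02], [0.16, 0.71, 0.69], [-0.13, -0.68, 0.72]] [520.70619537   0.         275.61414967]
```

View pics/s.png

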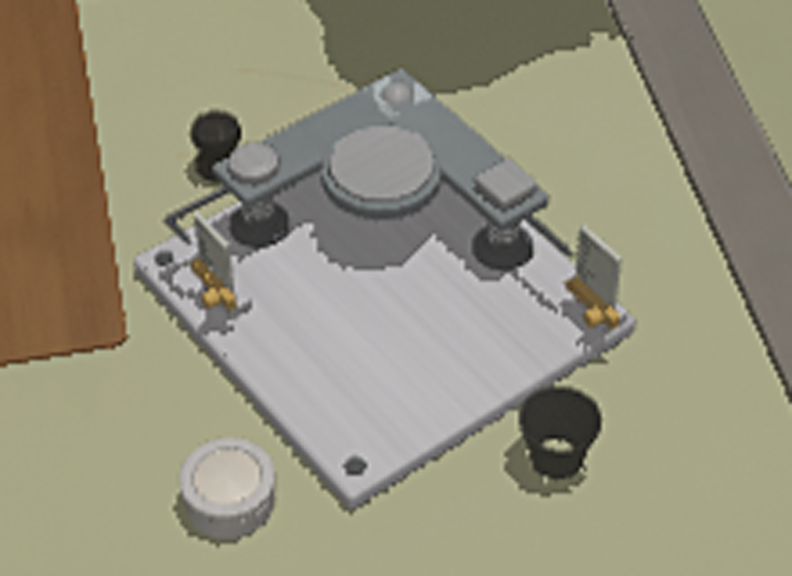

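View pics/side0.png

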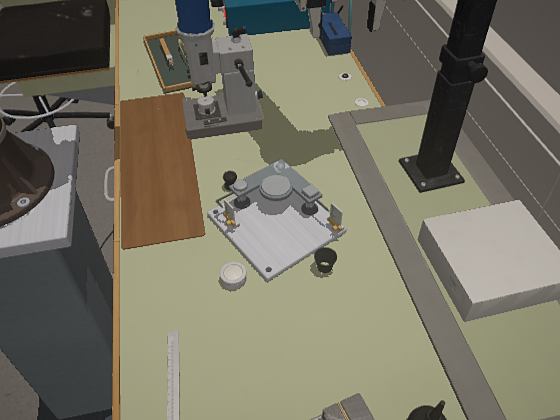

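Emit:
move_arm:
  targets:
    - [[6,4,2.5],[0,-0.13,0]]
    - [[11,8,5],[0,-0.26,0]]
    - [[16,12,7],[0,-0.4,0]]
    - [[21,16,9],[0,-0.52,0]]
    - [[25,17.5,10],[0,-0.52,0]]
  jaw: 0

```text
time_s: 2.72
tcp_pos: [0.5023, -0.2446, 0.1276]
eef_rot: [179.9, 30.0, -90.2]
contact_force: [0.8, -0.4, 0.2]
gripper_width: 0.0433
gripper_force: 0.0
```

Emit:
move_arm:
  targets:
    - [[0,0,0],[0,0,0]]
    - [[0,0,0],[0,0,0]]

```text
time_s: 2.98
tcp_pos: [0.5043, -0.2421, 0.1289]
eef_rot: [180.0, 29.8, -90.1]
contact_force: [0.1, 0.2, -0.6]
gripper_width: 0.0227
gripper_force: 0.0
```

```bash
python3 - <<'E'
from h import *
c=cap('wrist','w1.png'); print(r.get_state()['tcp_pos'])
cv2.imwrite('pics/w1b.png',cv2.resize(c['image'],None,fx=1.42,fy=1.42))
for l,z in [('pad_round',.06),('pad_square',.06),('pivot',.048),('mount',0),('pointer_round',.048),('pointer_square',.048),('mark_round',.031),('mark_square',.031),('mirror',.052)]:
    for d in pinpoint(l,'wrist')[:2]: print(l,round(d['score'],2),np.round(d['location'],1),np.round(atz(c,d['location'],z)*1000,1))
E
```

```text
[ 0.50478067 -0.24139953  0.12936262]
pad_round 0.96 [253.2 332.1] [ 455. -159.   60.]
pad_square 0.92 [222.5 201.2] [ 568.1 -201.2   60. ]
pad_square 0.52 [211.9 380.6] [ 423.2 -213.4   60. ]
pivot 0.64 [264.5 253.5] [ 530.5 -123.6   48. ]
mount 0.71 [ 47.  190.8] [ 564.7 -315.2    0. ]
mount 0.67 [169.1 280.2] [ 502.9 -209.8    0. ]
pointer_round 0.89 [214.3 377.4] [ 419.6 -198.2   48. ]
pointer_square 0.92 [173.6 168.5] [ 587.1 -242.6   48. ]
pointer_square 0.64 [224.6 207.8] [ 567.3 -185.3   48. ]
mark_round 0.49 [201.7 372.9] [ 419.5 -196.9   31. ]
mark_square 0.85 [162.8 175.6] [ 586.4 -240.1   31. ]
mirror 0.91 [237.1 266.4] [ 515.5 -172.7   52. ]
```

View pics/w1b.png

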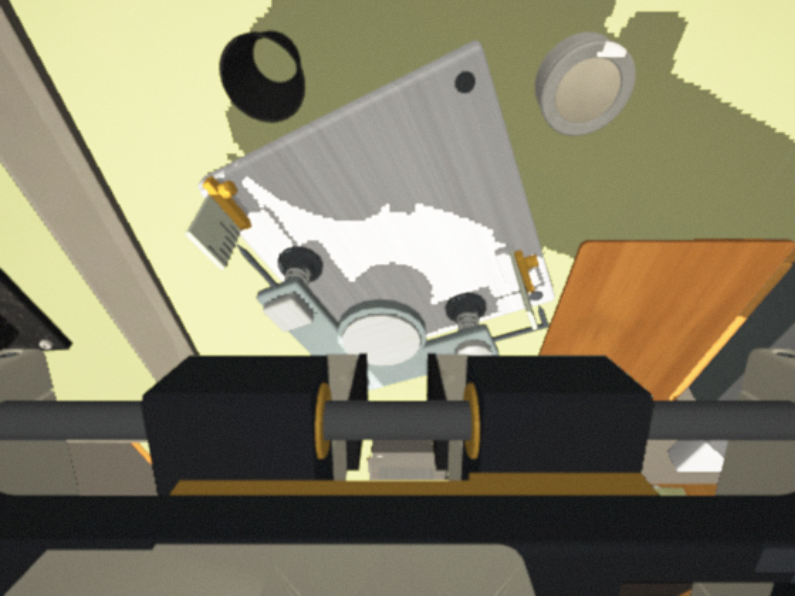

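```bash
python3 - <<'E'
from h import *
obs={l:[] for l in ['pointer_round','pointer_square','mark_round','mark_square','pad_round','pad_square']}
for n in ['scene','side','wrist']:
    c=cap(n)
    for l in obs:
        d=pinpoint(l,n)
        if d and d[0]['score']>.4: obs[l].append((c,np.array(d[0]['location'])[::-1],n))
for l,o in obs.items():
    f=lambda p:np.concatenate([proj(c,p)[0]-u for c,u,_ in o])
    q=least_squares(f,[.5,-.2,.04],loss='soft_l1'); 
    a=-.42; d=q.x[:2]-[.5036,-.2125]; 
    print(l,(q.x*1000).round(1),'mountframe',(1000*np.array([d[0]*np.cos(a)-d[1]*np.sin(a),d[0]*np.sin(a)+d[1]*np.cos(a)])).round(1),[n for *_,n in o],f(q.x).round(1))
E
```

```text
pointer_round [ 623.9  -35.1 -149.1] mountframe [182.2 112.9] ['scene', 'side', 'wrist'] [ -0.2  -0.5  90.6  -6.6   3.5 -26.3]
pointer_square [ 585.2 -249.2   55.1] mountframe [ 59.5 -66.8] ['scene', 'side', 'wrist'] [-1.  -1.9  0.1 -1.5  0.1 -1.3]
mark_round [ 423.2 -203.6   40. ] mountframe [-69.8  40.9] ['scene', 'side', 'wrist'] [ 0.7 50.7  0.1 -1.2  0.   0.2]
mark_square [ 586.6 -239.7   31.8] mountframe [ 64.7 -58.7] ['side', 'wrist'] [ 0.5 -4.2  0.3 -0.5]
pad_round [ 458.  -162.4   60. ] mountframe [-21.2  64.3] ['scene', 'side', 'wrist'] [-0.3 -1.9  0.1 -2.   0.3 -3. ]
pad_square [ 567.  -201.8   61.4] mountframe [ 62.2 -16. ] ['scene', 'side', 'wrist'] [-0.1 -0.2 -0.2 -0.2 -0.  -0.2]
```

Emit:
move_arm:
  targets:
    - [[0.7,0,1.3],[0,-0.13,0]]
    - [[1.5,0,2.6],[0,-0.26,0]]
    - [[1.5,0,2.6],[0,-0.26,0]]
    - [[1.5,0,2.6],[0,-0.26,0]]
    - [[1.5,0,2.6],[0,-0.26,0]]

```text
time_s: 5.15
tcp_pos: [0.505, -0.2417, 0.1006]
eef_rot: [-179.8, 44.5, -89.8]
contact_force: [0.4, 1.3, 0.6]
gripper_width: 0.0007
gripper_force: 0.0
```

```bash
python3 - <<'E'
from h import *
c=cap('wrist','w2.png'); print(r.get_state()['tcp_pos'])
T=np.array(c['camera_from_world']); print(-T[:3,:3].T@T[:3,3])
for l,z in [('pad_round',.06),('pad_square',.06),('pointer_round',.048),('pointer_square',.048),('mark_round',.031),('mark_square',.031)]:
    for d in pinpoint(l,'wrist')[:2]: print(l,round(d['score'],2),np.round(d['location'],1),np.round(atz(c,d['location'],z)*1000,1))
im=c['image']
k={}
for l in ['pointer_round','pointer_square']:
    P=np.array([[.4197,-.1985,.048]]) if 'round' in l else np.array([[.587,-.2455,.048]])
    u=proj(c,P)[0].astype(int); print(l,u); k[l]=cv2.resize(im[max(0,u[1]-35):u[1]+35,max(0,u[0]-33):u[0]+33],(396,420),interpolation=2)
cv2.imwrite('pics/w2b.png',np.hstack(list(k.values())))
E
```

```text
[ 0.50496149 -0.241552    0.10076284]
[ 0.50436205 -0.40626033  0.16085298]
pad_round 0.55 [253.1 336.8] [ 453.8 -156.5   60. ]
pad_square 0.71 [228.7 195.9] [ 566.3 -203.9   60. ]
pad_square 0.28 [255.  250.6] [ 530.  -151.5   60. ]
pointer_round 0.8 [217.9 389.1] [ 419.3 -199.3   48. ]
pointer_round 0.28 [253.6 334.5] [ 449.8 -125.5   48. ]
pointer_square 0.78 [183.9 149. ] [ 588.6 -244.4   48. ]
mark_round 0.75 [202.5 384. ] [ 418.9 -194.4   31. ]
mark_square 0.6 [166.  160.7] [ 585.4 -241.3   31. ]
pointer_round [388 218]
pointer_square [150 182]
```

View pics/w2b.png

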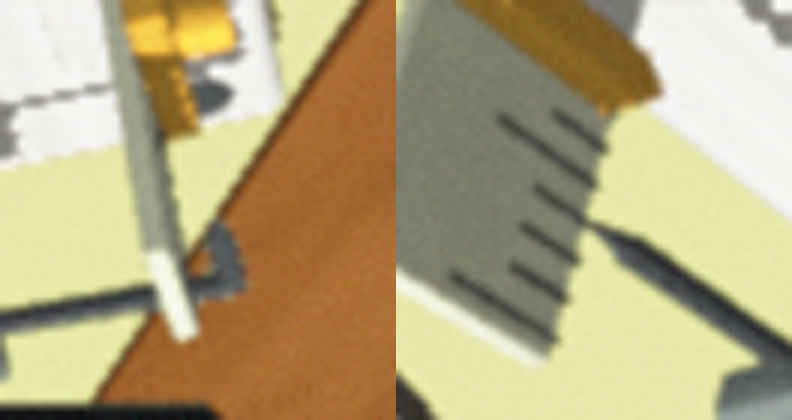

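```bash
python3 - <<'E'
from h import *
c=cap('wrist')
pinpoint('mark_round','wrist')
pts={'round':((.4203,-.1995),[217.9,389.1],[202.5,384.0]),'square':((.5865,-.2415),[183.9,149.],[166.,160.7])}
for k,(xy,p,m) in pts.items():
    for nm,u in (('pointer',p),('mark',m)):
        f=lambda q:np.r_[proj(c,[q[0],q[1],q[2]])[0]-u[::-1],(q[:2]-xy)/.003]
        q=least_squares(f,[*xy,.04],x_scale=.01,diff_step=1e-4).x; print(k,nm,(q*1000).round(1))
    a=proj(c,[[*xy,.048],[*xy,.028]]);print('px for 20mm',(a[1]-a[0]).round(1))
E
```

```text
round pointer [ 419.2 -200.    47.7]
round mark [ 420.5 -199.4   33.4]
px for 20mm [ -4.3 -21.9]
square pointer [ 588.8 -242.7   45.7]
square mark [ 585.  -240.8   29.5]
px for 20mm [  5.9 -24.3]
```

Emit:
move_arm:
  targets:
    - [[-3,1,0.7],[0,0.16,0]]
    - [[-6,2,1.4],[0,0.32,0]]
    - [[-9.2,3,2.1],[0,0.48,0]]
    - [[-9.2,4,2.1],[0,0.64,0]]
    - [[-9.2,5,2.1],[0,0.78,0]]

```text
time_s: 6.22
tcp_pos: [0.455, -0.161, 0.1504]
eef_rot: [-179.7, -0.2, -89.9]
contact_force: [0.5, 0.1, 0.3]
gripper_width: 0.0005
gripper_force: 0.0
```

Emit:
move_arm:
  targets:
    - [[0,0,0],[0,0,0.18]]
    - [[0,0,0],[0,0,0.36]]
    - [[0,0,0],[0,0,0.54]]
    - [[0,0,0],[0,0,0.72]]
    - [[0,0,0],[0,0,0.9]]

```text
time_s: 6.85
tcp_pos: [0.4542, -0.1616, 0.149]
eef_rot: [-180.0, 0.0, -141.9]
contact_force: [-0.1, -0.8, -1.0]
gripper_width: 0.0007
gripper_force: 0.0
```

Emit:
move_arm:
  targets:
    - [[0,0,0],[0,0,0.18]]
    - [[0,0,0],[0,0,0.36]]
    - [[0,0,0],[0,0,0.54]]
    - [[0,0,0],[0,0,0.67]]
    - [[0,0,0],[0,0,0.67]]

```text
time_s: 7.48
tcp_pos: [0.4543, -0.1617, 0.1489]
eef_rot: [180.0, 0.0, -179.9]
contact_force: [-0.3, 0.3, -0.5]
gripper_width: 0.0003
gripper_force: 0.0
```

```bash
python3 - <<'E'
from h import *
s=r.get_state(); print(s['tcp_pos'],s['eef_rot'],s['time_s'],s['joints'],s['contact_force'])
for n in ['wrist','scene','side']:
    c=cap(n)
    for l,z in [('pad_round',.06),('pad_square',.06),('mark_round',.0335),('pointer_round',.048)]:
        for d in pinpoint(l,n)[:1]: print(n,l,round(d['score'],2),np.round(d['location'],1),np.round(atz(c,d['location'],z)*1000,1))
E
```

```text
[ 0.45425137 -0.16168971  0.14893258] [ 1.79995971e+02  1.12686443e-02 -1.79908507e+02] 7.475 [ 3.84391046e+00  6.23675192e+00 -2.93606107e+01 -4.03823556e-03
 -5.43911293e+01 -9.37500659e+01] [-0.26776914  0.25815733 -0.54310364]
wrist pad_round 0.78 [218.9 277.3] [ 454.1 -163.2   60. ]
wrist mark_round 0.76 [168.  243.6] [ 414.4 -193.6   33.5]
wrist pointer_round 0.82 [172.1 239.8] [ 416.  -195.3   48. ]
scene pad_round 0.84 [208.7 242.1] [ 450.6 -160.7   60. ]
scene pad_square 0.48 [197.2 322.7] [ 557.9 -255.3   60. ]
scene mark_round 0.67 [236.7 247.4] [ 421.2 -193.    33.5]
scene pointer_round 0.59 [231.1 245.4] [ 416.8 -192.9   48. ]
side pad_round 0.73 [179.9 243. ] [ 462.1 -155.    60. ]
side pad_square 0.58 [187.4 310.6] [ 570.4 -198.5   60. ]
side mark_round 0.6 [209.1 225.1] [ 423.7 -191.1   33.5]
side pointer_round 0.95 [203.9 222.6] [ 420.6 -191.9   48. ]
```

Emit:
move_arm:
  targets:
    - [[0,0.1,4],[0,0,0]]
    - [[0,0.1,7.5],[0,0,0]]
    - [[0,0.1,8.5],[0,0,0]]
    - [[0,0.1,8.5],[0,0,0]]

```text
time_s: 8.72
tcp_pos: [0.4544, -0.1608, 0.0638]
eef_rot: [-180.0, -0.1, -179.9]
contact_force: [-0.9, -0.3, 0.1]
gripper_width: 0.0006
gripper_force: 0.0
```

Emit:
move_arm:
  targets:
    - [[0,0,0.2],[0,0,0]]
    - [[0,0,0.4],[0,0,0]]
    - [[0,0,0.6],[0,0,0]]
    - [[0,0,0.6],[0,0,0]]

```text
time_s: 9.22
tcp_pos: [0.4547, -0.1607, 0.0583]
eef_rot: [-180.0, 0.1, -179.9]
contact_force: [0.2, 0.2, 2.8]
gripper_width: 0.0003
gripper_force: 1.6
```

Emit:
move_arm:
  targets:
    - [[0,0,0.2],[0,0,0]]
    - [[0,0,0.4],[0,0,0]]
    - [[0,0,0.4],[0,0,0]]

```text
time_s: 9.6
tcp_pos: [0.4544, -0.1608, 0.0538]
eef_rot: [-180.0, -0.0, -179.9]
contact_force: [0.3, -1.2, 4.3]
gripper_width: 0.0005
gripper_force: 2.4
```

```bash
cat > look.py <<'E'
from h import *
import sys
k=sys.argv[1]
s=r.get_state(); print(s['tcp_pos'][2],s['contact_force'],s['time_s'])
xy={'round':(.4203,-.1995),'square':(.5865,-.2415)}[k]
big=[]
for n in ['wrist','scene','side']:
    c=cap(n)
    for l in ['mark_'+k,'pointer_'+k]:
        for d in pinpoint(l,n)[:1]:
            u=np.array(d['location'])[::-1]
            f=lambda q:np.r_[proj(c,q)[0]-u,(q[:2]-xy)/.003]
            q=least_squares(f,[*xy,.04],x_scale=.01,diff_step=1e-4).x
            print(n,l,round(d['score'],2),u.round(1),(q*1000).round(1))
    u=proj(c,[*xy,.035])[0].astype(int); big.append(cv2.resize(c['image'][u[1]-30:u[1]+30,max(0,u[0]-20):u[0]+20],(260,390),interpolation=2))
cv2.imwrite('pics/'+sys.argv[2],np.hstack(big))
E
python3 look.py round p1.png
```

```text
0.0537880737815275 [ 0.32786427 -1.22560876  4.33354963] 9.6
wrist mark_round 0.74 [224.4 192.7] [ 421.6 -197.9   10.3]
wrist pointer_round 0.67 [213.3 196.5] [ 419.3 -200.5   32.7]
scene mark_round 0.41 [244.5 237.3] [ 415.8 -193.9   36.3]
scene pointer_round 0.91 [247.6 236.2] [ 418.3 -197.    38.3]
side mark_round 0.64 [224.5 211.5] [ 421.4 -199.6   37. ]
side pointer_round 0.98 [221.4 208.7] [ 418.  -199.4   44.8]
```

View pics/p1.png

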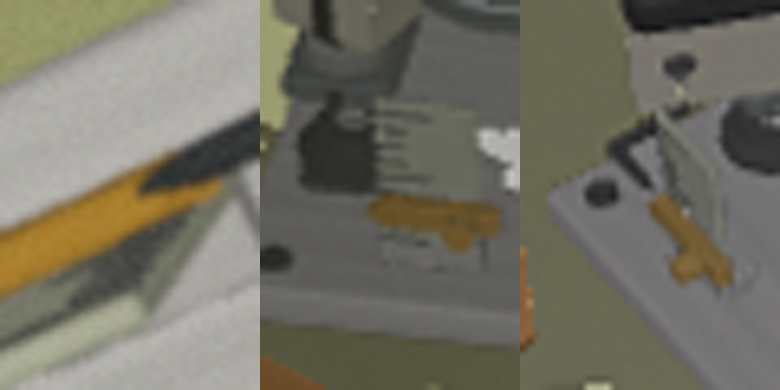

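Emit:
move_arm:
  targets:
    - [[0,0,0.1],[0,0,0]]
    - [[0,0,0.2],[0,0,0]]
    - [[0,0,0.2],[0,0,0]]

```text
time_s: 10.42
tcp_pos: [0.4543, -0.1607, 0.0518]
eef_rot: [-180.0, -0.0, -180.0]
contact_force: [-0.5, -1.4, 5.5]
gripper_width: 0.0002
gripper_force: 2.8
```

```bash
sed -i "s/u\[1\]-30:u\[1\]+30,max(0,u\[0\]-20):u\[0\]+20\],(260,390)/u[1]-25:u[1]+25,max(0,u[0]-16):u[0]+16],(384,600)/; s/np.hstack(big)/np.hstack(big[1:])/" look.py; python3 look.py round p2.png
```

```text
0.05182880754940006 [-0.47674121 -1.40938896  5.46340972] 10.425
wrist mark_round 0.87 [224.6 193.6] [ 421.9 -197.6    9.5]
wrist pointer_round 0.63 [214.1 198. ] [ 419.9 -199.9   31.6]
scene mark_round 0.51 [245.8 238.2] [ 416.8 -195.2   34.3]
scene pointer_round 0.66 [246.6 237. ] [ 417.5 -196.    36.7]
side mark_round 0.43 [227.9 211.4] [ 425.7 -199.8   36.2]
side pointer_round 0.9 [223.5 212.2] [ 420.  -199.5   35.6]
```

View pics/p2.png

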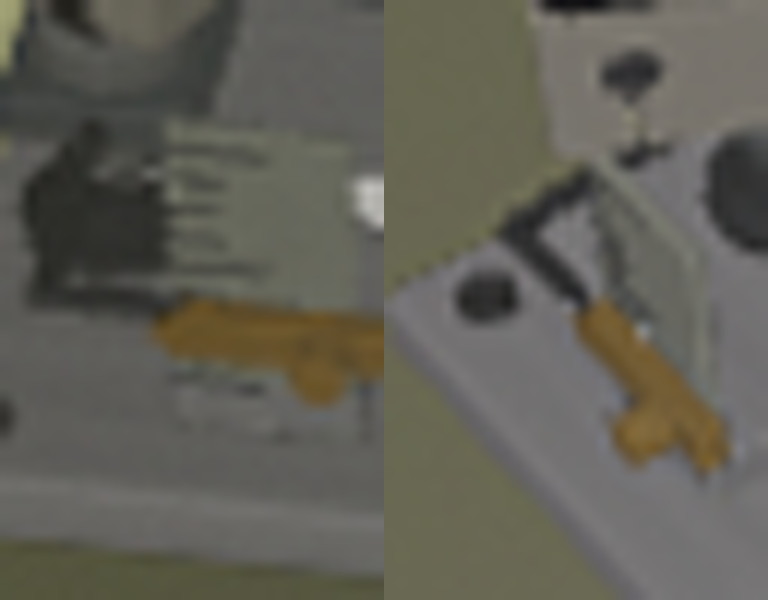

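Emit:
move_arm:
  targets:
    - [[0,0,0.06],[0,0,0]]
    - [[0,0,0.12],[0,0,0]]
    - [[0,0,0.12],[0,0,0]]
    - [[0,0,0.12],[0,0,0]]
    - [[0,0,0.12],[0,0,0]]

```text
time_s: 11.5
tcp_pos: [0.4542, -0.1608, 0.0507]
eef_rot: [-180.0, -0.0, -180.0]
contact_force: [-0.8, -0.6, 6.3]
gripper_width: 0.0006
gripper_force: 3.0
```

```bash
python3 look.py round p3.png
```

```text
0.05068270672943794 [-0.76626356 -0.56622604  6.34656236] 11.5
wrist mark_round 0.71 [223.4 191.5] [ 421.  -198.7    6. ]
wrist pointer_round 0.95 [215.5 197.8] [ 420.2 -199.6   28.3]
scene mark_round 0.56 [244.2 238.3] [ 415.6 -193.6   34.2]
scene pointer_round 0.78 [250.8 241.5] [ 420.7 -200.    26.9]
side mark_round 0.61 [224.6 214. ] [ 421.1 -199.5   30.8]
side pointer_round 0.65 [226.2 213.3] [ 423.3 -199.6   32.1]
```

View pics/p3.png

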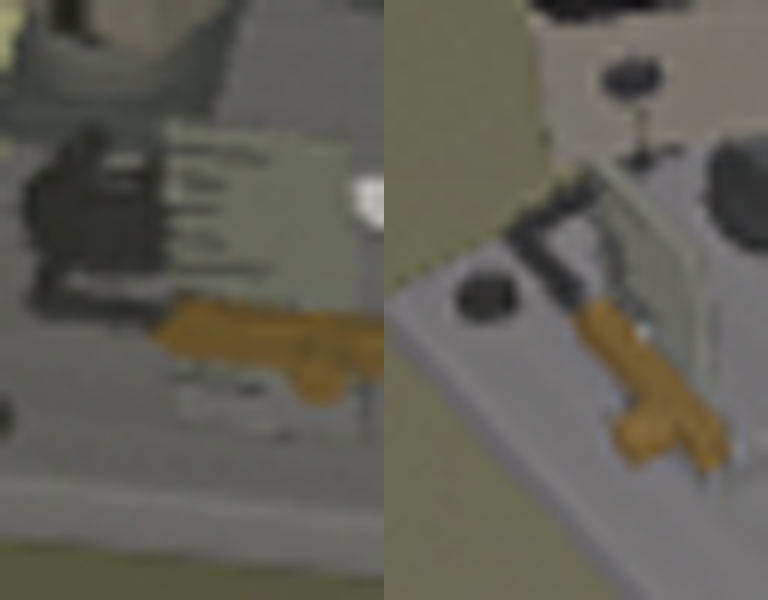

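Emit:
move_arm:
  targets:
    - [[0,0,0.04],[0,0,0]]
    - [[0,0,0.04],[0,0,0]]
    - [[0,0,0.04],[0,0,0]]
    - [[0,0,0.04],[0,0,0]]
    - [[0,0,0.04],[0,0,0]]

```text
time_s: 12.58
tcp_pos: [0.4542, -0.1607, 0.0503]
eef_rot: [-180.0, -0.0, -180.0]
contact_force: [-1.8, -1.1, 6.1]
gripper_width: 0.0001
gripper_force: 3.2
```

Emit:
move_arm:
  targets:
    - [[0,0,0],[0,0,0]]
    - [[0,0,0],[0,0,0]]
    - [[0,0,0],[0,0,0]]
    - [[0,0,0],[0,0,0]]
    - [[0,0,0],[0,0,0]]

```text
time_s: 13.2
tcp_pos: [0.4542, -0.1607, 0.0503]
eef_rot: [-180.0, -0.0, -180.0]
contact_force: [-2.2, -1.8, 6.4]
gripper_width: 0.0007
gripper_force: 3.2
```

Emit:
move_arm:
  targets:
    - [[0,0,-1],[0,0,0]]
    - [[0,0,-3],[0,0,0]]
    - [[0,0,-5],[0,0,0]]
    - [[0,0,-5],[0,0,0]]

```text
time_s: 13.7
tcp_pos: [0.455, -0.1605, 0.1016]
eef_rot: [180.0, 0.1, -180.0]
contact_force: [0.5, -0.7, -1.3]
gripper_width: 0.0004
gripper_force: 0.0
```

Emit:
move_arm:
  targets:
    - [[-3,-1.2,0],[0,0,0]]
    - [[-6,-2.4,0],[0,0,0]]
    - [[-9,-3.5,0],[0,0,0]]
    - [[-11.3,-4.1,0],[0,0,0]]
    - [[-11.3,-4.1,0],[0,0,0]]

```text
time_s: 14.32
tcp_pos: [0.5678, -0.2017, 0.0987]
eef_rot: [180.0, -0.1, -180.0]
contact_force: [-0.7, 0.0, -0.7]
gripper_width: 0.0002
gripper_force: 0.0
```

```bash
python3 - <<'E'
from h import *
s=r.get_state(); print(s['tcp_pos'],s['eef_rot'],s['time_s'],s['contact_force'])
for n in ['wrist','scene','side']:
    c=cap(n)
    for l,z in [('pad_round',.06),('pad_square',.06),('pivot',.048),('mark_square',.0295),('pointer_square',.048),('pointer_round',.048)]:
        for d in pinpoint(l,n)[:1]: print(n,l,round(d['score'],2),np.round(d['location'],1),np.round(atz(c,d['location'],z)*1000,1))
E
```

```text
[ 0.56779904 -0.2017242   0.09865528] [ 1.79981995e+02 -1.08941085e-01 -1.79987034e+02] 14.325 [-0.66260074  0.04609219 -0.6770575 ]
wrist pad_round 0.92 [ 60.2 350.2] [ 454.4 -159.8   60. ]
wrist pad_square 0.79 [240.4 280.1] [ 567.7 -201.    60. ]
wrist pivot 0.64 [216.5 135. ] [ 554.  -305.1   48. ]
wrist mark_square 0.25 [141.4 268.4] [ 502.3 -209.5   29.5]
wrist pointer_round 0.32 [215.1 136.3] [ 552.9 -304.    48. ]
scene pad_round 0.7 [228.2 354. ] [ 509.6 -341.8   60. ]
scene pad_square 0.64 [185.8 296.8] [ 563.  -198.3   60. ]
scene pivot 0.91 [183.7 250.9] [ 536.5 -114.6   48. ]
scene mark_square 0.67 [206.1 240.8] [ 489.1 -126.7   29.5]
scene pointer_square 0.56 [194.4 326.4] [ 585.1 -247.8   48. ]
scene pointer_round 0.7 [274.9 304.1] [ 382.2 -327.2   48. ]
side pad_round 0.66 [182.9 242.3] [ 459.8 -162.    60. ]
side pad_square 0.93 [188.2 307.9] [ 565.5 -199.3   60. ]
side pivot 0.67 [170.  280.4] [ 532.6 -132.5   48. ]
side mark_square 0.44 [220.1 327.4] [ 586.9 -249.9   29.5]
side pointer_square 0.98 [211.8 327.5] [ 586.5 -248.    48. ]
side pointer_round 0.39 [264.2 324.5] [ 552.9 -349.6   48. ]
```

Emit:
move_arm:
  targets:
    - [[0,0,2],[0,0,0]]
    - [[0,0,3.5],[0,0,0]]
    - [[0,0,3.7],[0,0,0]]
    - [[0,0,3.9],[0,0,0]]
    - [[0,0,3.9],[0,0,0]]

```text
time_s: 16.0
tcp_pos: [0.5676, -0.2016, 0.0616]
eef_rot: [-180.0, 0.0, -180.0]
contact_force: [0.1, 0.6, 1.5]
gripper_width: 0.0002
gripper_force: 0.0
```

Emit:
move_arm:
  targets:
    - [[0,0,0.2],[0,0,0]]
    - [[0,0,0.4],[0,0,0]]
    - [[0,0,0.6],[0,0,0]]
    - [[0,0,0.8],[0,0,0]]
    - [[0,0,0.8],[0,0,0]]

```text
time_s: 16.62
tcp_pos: [0.5682, -0.2021, 0.0537]
eef_rot: [-180.0, 0.1, -179.9]
contact_force: [2.3, -2.9, 5.5]
gripper_width: 0.0004
gripper_force: 2.9
```

Emit:
move_arm:
  targets:
    - [[0,0,0.15],[0,0,0]]
    - [[0,0,0.3],[0,0,0]]
    - [[0,0,0.35],[0,0,0]]
    - [[0,0,0.35],[0,0,0]]

```text
time_s: 17.12
tcp_pos: [0.5682, -0.2021, 0.0504]
eef_rot: [-180.0, 0.1, -179.9]
contact_force: [2.1, -3.0, 6.0]
gripper_width: 0.0002
gripper_force: 3.3
```

```bash
python3 look.py square p4.png
```

```text
0.05043857255275276 [ 2.08679162 -3.04570206  6.02000927] 17.125
scene mark_square 0.52 [324.2 197.4] [ 587.  -242.4   38.4]
scene pointer_square 0.88 [325.8 202.3] [ 588.2 -244.6   27.8]
side mark_square 0.68 [326.5 216.5] [ 587.3 -241.8   29.5]
side pointer_square 0.8 [328.3 216.8] [ 589.5 -242.6   29.2]
```

View pics/p4.png

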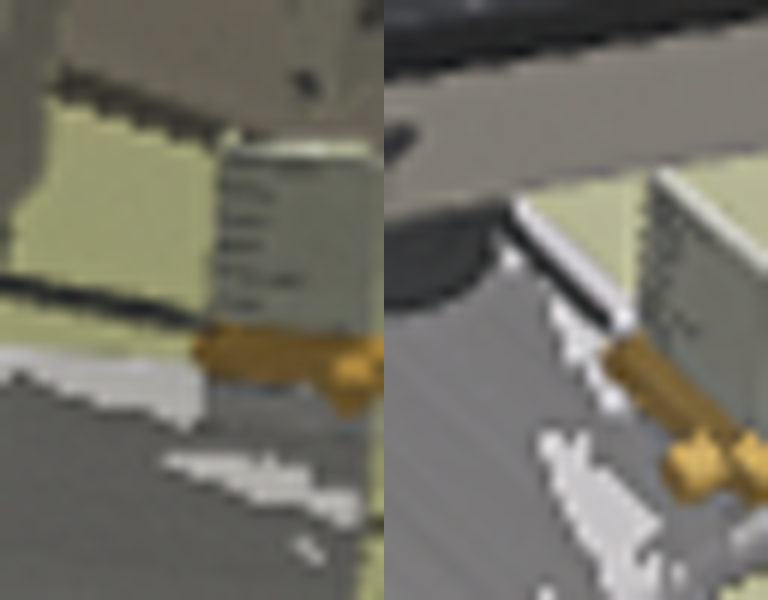

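Emit:
move_arm:
  targets:
    - [[0,0,0.1],[0,0,0]]
    - [[0,0,0.1],[0,0,0]]
    - [[0,0,0.1],[0,0,0]]
    - [[0,0,0.1],[0,0,0]]
    - [[0,0,0.1],[0,0,0]]

```text
time_s: 18.2
tcp_pos: [0.5683, -0.2021, 0.0495]
eef_rot: [-180.0, 0.1, -179.9]
contact_force: [1.6, -3.0, 7.9]
gripper_width: 0.0003
gripper_force: 3.5
```

Emit:
move_arm:
  targets:
    - [[0,0,0],[0,0,0]]
    - [[0,0,0],[0,0,0]]
    - [[0,0,0],[0,0,0]]
    - [[0,0,0],[0,0,0]]
    - [[0,0,0],[0,0,0]]

```text
time_s: 18.82
tcp_pos: [0.5683, -0.2021, 0.0496]
eef_rot: [-180.0, 0.1, -179.9]
contact_force: [1.2, -3.6, 7.7]
gripper_width: 0.0002
gripper_force: 3.5
```

```bash
python3 look.py square p5.png
```

```text
0.04957380960150543 [ 1.19952604 -3.64928895  7.68509544] 18.825
wrist mark_square 0.22 [374.   34.7] [ 557.6 -269.6  459.4]
scene mark_square 0.45 [324.6 196.3] [ 587.2 -242.7   40.8]
scene pointer_square 0.84 [327.1 200.2] [ 588.9 -246.    32.6]
side mark_square 0.61 [324.9 215.7] [ 585.3 -241.1   31.2]
side pointer_square 0.92 [326.1 220.3] [ 587.2 -241.8   19.9]
```

View pics/p5.png

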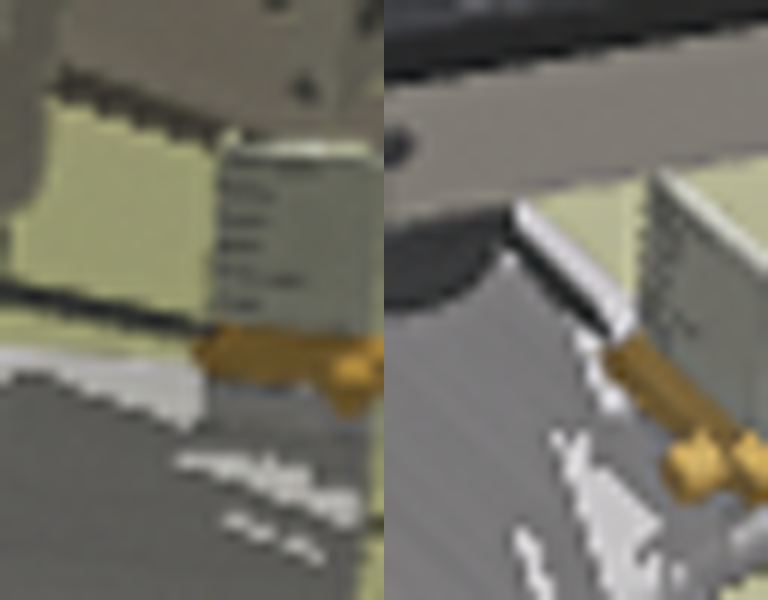

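Emit:
move_arm:
  targets:
    - [[0,0,0.09],[0,0,0]]
    - [[0,0,0.09],[0,0,0]]
    - [[0,0,0.09],[0,0,0]]
    - [[0,0,0.09],[0,0,0]]
    - [[0,0,0.09],[0,0,0]]

```text
time_s: 19.9
tcp_pos: [0.5683, -0.2021, 0.0487]
eef_rot: [-180.0, 0.1, -179.9]
contact_force: [0.9, -3.8, 7.4]
gripper_width: 0.0002
gripper_force: 3.6
```

Emit:
move_arm:
  targets:
    - [[0,0,0],[0,0,0]]
    - [[0,0,0],[0,0,0]]
    - [[0,0,0],[0,0,0]]
    - [[0,0,0],[0,0,0]]
    - [[0,0,0],[0,0,0]]

```text
time_s: 20.52
tcp_pos: [0.5683, -0.2021, 0.0487]
eef_rot: [-180.0, 0.1, -179.9]
contact_force: [0.9, -3.9, 8.1]
gripper_width: 0.0003
gripper_force: 3.6
```

Emit:
move_arm:
  targets:
    - [[0,0,-1],[0,0,0]]
    - [[0,0,-3],[0,0,0]]
    - [[0,0,-7],[0,0,0]]
    - [[0,0,-10],[0,0,0]]
    - [[0,0,-10],[0,0,0]]

```text
time_s: 21.15
tcp_pos: [0.5681, -0.2013, 0.1503]
eef_rot: [180.0, 0.2, -179.9]
contact_force: [0.3, -0.1, -0.7]
gripper_width: 0.0003
gripper_force: 0.0
```

Emit:
move_arm:
  targets:
    - [[0,0,0],[0,0,0]]
    - [[0,0,0],[0,0,0]]
    - [[0,0,0],[0,0,0]]

```text
time_s: 21.52
tcp_pos: [0.5668, -0.2015, 0.1469]
eef_rot: [180.0, -0.1, -180.0]
contact_force: [-0.3, -0.3, 0.4]
gripper_width: 0.0005
gripper_force: 0.0
```

```bash
python3 -c "
from h import *
print(r.close_job())"
```

```text
the job is handed in; nothing more can be done
None
```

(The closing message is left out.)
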